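# Line up the extruder nozzles on the changeover rack

## Task

Set up the nozzle rack for the print robot: stand the four brass nozzles upright, one centred on each round rubber pad, in order of size, with the largest on the pad next to the upright steel post and the smallest at the far end. Do not knock over a nozzle or the small amber jar standing among them.

Things in the scene. Friction and masses are not known exactly. Their poses are not given: they have to be found in the camera images.
- nozzle_xl_center (a point): The largest of the four brass extruder nozzles: a solid of revolution, 50 mm in diameter and 85 mm tall, standing upright; straight cylinder for the lower 56 mm, then a cone up to a blunt tip. About 480 g (varies). The point is on its axis, half-way up (42.5 mm above its flat foot); z points up to the tip.
- nozzle_l_center (a point): The second largest of the four brass extruder nozzles: a solid of revolution, 43 mm in diameter and 72 mm tall, standing upright; straight cylinder for the lower 48 mm, then a cone up to a blunt tip. About 320 g (varies). The point is on its axis, half-way up (36.0 mm above its flat foot); z points up to the tip.
- nozzle_m_center (a point): The third largest of the four brass extruder nozzles: a solid of revolution, 36 mm in diameter and 59 mm tall, standing upright; straight cylinder for the lower 39 mm, then a cone up to a blunt tip. About 200 g (varies). The point is on its axis, half-way up (29.5 mm above its flat foot); z points up to the tip.
- nozzle_s_center (a point): The smallest of the four brass extruder nozzles: a solid of revolution, 29 mm in diameter and 46 mm tall, standing upright; straight cylinder for the lower 30 mm, then a cone up to a blunt tip. About 110 g (varies). The point is on its axis, half-way up (23.0 mm above its flat foot); z points up to the tip.
- pad1_top (a point): Pad 1 of the rack's four, counted from the robot's left (+y) to its right: a round black rubber pad, 62 mm in diameter, with a grey ring, 95 mm from centre to centre, fixed on a plywood strip (80 mm wide, 480 mm long, 8 mm thick). The point is the centre of the pad's flat top, 12 mm above the table; y points along the row to the robot's left, z up.
- pad2_top (a point): Pad 2 of the rack's four, counted from the robot's left (+y) to its right: a round black rubber pad, 62 mm in diameter, with a grey ring, 95 mm from centre to centre, fixed on a plywood strip (80 mm wide, 480 mm long, 8 mm thick). The point is the centre of the pad's flat top, 12 mm above the table; y points along the row to the robot's left, z up.
- pad3_top (a point): Pad 3 of the rack's four, counted from the robot's left (+y) to its right: a round black rubber pad, 62 mm in diameter, with a grey ring, 95 mm from centre to centre, fixed on a plywood strip (80 mm wide, 480 mm long, 8 mm thick). The point is the centre of the pad's flat top, 12 mm above the table; y points along the row to the robot's left, z up.
- pad4_top (a point): Pad 4 of the rack's four, counted from the robot's left (+y) to its right: a round black rubber pad, 62 mm in diameter, with a grey ring, 95 mm from centre to centre, fixed on a plywood strip (80 mm wide, 480 mm long, 8 mm thick). The point is the centre of the pad's flat top, 12 mm above the table; y points along the row to the robot's left, z up.
- post: Upright steel post, 14 mm in diameter and 66 mm tall on a 28 mm foot, fixed on the plywood strip in line with the pads, 79.5 mm beyond the centre of the end pad; it stands at either the left or the right end of the row (the other end has a low dark steel block). The origin is the centre of its underside, 8 mm above the table.
- jar_center (a point): Small closed amber sample jar with a black cap, 36 mm in diameter, 58 mm tall, standing loose among the nozzles; not part of the row, but it must not be knocked over. The point is its centre, half-way up; z points up.
There are look-alikes about, which are no part of the job. Leave any purple or red look-alike of the part that bears nozzle_l_center alone.

How it is judged:
At the end, for the whole second after the job is handed in: Counted from the pad next to the post, the pads carry the largest, second, third and smallest nozzle: each axis within 12 mm of its pad's centre, standing on the pad (height right within 5 mm), upright within 0.1 rad and at rest (below 0.02 m/s) (((horizontal distance between post and pad1_top below 0.12 m and horizontal distance between nozzle_xl_center and pad1_top below 0.012 m and z of nozzle_xl_center in the frame of pad1_top between 0.0375 and 0.0475 m and horizontal distance between nozzle_l_center and pad2_top below 0.012 m and z of nozzle_l_center in the frame of pad2_top between 0.031 and 0.041 m and horizontal distance between nozzle_m_center and pad3_top below 0.012 m and z of nozzle_m_center in the frame of pad3_top between 0.0245 and 0.0345 m and horizontal distance between nozzle_s_center and pad4_top below 0.012 m and z of nozzle_s_center in the frame of pad4_top between 0.018 and 0.028 m) or (horizontal distance between post and pad4_top below 0.12 m and horizontal distance between nozzle_xl_center and pad4_top below 0.012 m and z of nozzle_xl_center in the frame of pad4_top between 0.0375 and 0.0475 m and horizontal distance between nozzle_l_center and pad3_top below 0.012 m and z of nozzle_l_center in the frame of pad3_top between 0.031 and 0.041 m and horizontal distance between nozzle_m_center and pad2_top below 0.012 m and z of nozzle_m_center in the frame of pad2_top between 0.0245 and 0.0345 m and horizontal distance between nozzle_s_center and pad1_top below 0.012 m and z of nozzle_s_center in the frame of pad1_top between 0.018 and 0.028 m)) and angle between each of nozzle_xl_center, nozzle_l_center, nozzle_m_center, nozzle_s_center's own z axis and vertical below 0.1 rad and linear speed of each of nozzle_xl, nozzle_l, nozzle_m, nozzle_s below 0.02 m/s); the robot touches nothing.
It fails at once if a nozzle is knocked over (tilted by more than 0.8 rad) (angle between any of nozzle_xl_center, nozzle_l_center, nozzle_m_center, nozzle_s_center's own z axis and vertical above 0.8 rad).
It fails at once if the amber jar is knocked over (tilted by more than 0.5 rad) (angle between jar_center's own z axis and vertical above 0.5 rad).
It also fails if it takes over 109 s, if anything falls off the work surface, if the arm or the gripper's body presses on something with over 40 N, if the wrist force passes 120 N, or if a joint passes its speed limit or range.

## Robot

A 7-joint arm with a two-finger parallel gripper is mounted at the origin on the work surface. World frame = base frame: x ahead of the robot, y to its left, z up, the work surface at z = 0. Lengths are in m, angles in rad, forces in N, time in s.
With the tool pointing down it reaches from about 0.4 to 0.875 m from the base axis. Payload 19.3 kg.
Tool frame: the origin (TCP) lies midway between the tips of the shut fingers; the grasp point (between the pads) lies 19 mm behind it; z points along the fingers, y is the direction in which the jaws open and shut (so a half turn about z gives the same grasp; the last joint's range is limited). The gripper opens to 85 mm and grips with 20 to 120 N. Pads are 22 mm wide; open, the fingers measure 114 mm over their backs; the gripper's body (76 mm by 85 mm) begins 54 mm behind the grasp point. The pads swing forward as they close: fully open they stand 13 mm farther back than shut.
Start: joints at [1.211, 0.521, -0.036, 1.599, 0.021, 1.021, -0.113], TCP at [0.179, -0.599, 0.231] pointing down, gripper open.
Joint ranges: [-2.91, 2.91], [-0.3, 2.13], [-1.5, 1.42], [0.17, 2.43], [-1.26, 4.41], [0.16, 1.93], [-2.52, 2.52]. Speed limits (rad/s): [1.89, 1.89, 2.39, 2.39, 3.01, 3.01, 3.01].

## Interface

Orientations are given as [roll, pitch, yaw] about the fixed x, y, z axes, in that order (R = Rz(yaw) Ry(pitch) Rx(roll)).
In Python, from workcell import bot, eyes gives the robot as it stands. The module is installed in compiled form; this text tells all that it offers.
- The arm moves only by the shell command python3 -m jog 'ROWS' [FORCE]. ROWS is JSON, a list of rows, each an object with "delta_pos": the shift along the world's x, y, z in mm, a list of three; "spin": the turn about the world's z in rad; "claw": the closure, from 0 (fully open) to 1 (shut). In form: [{"delta_pos": [tx, ty, tz], "spin": spin, "claw": claw}, ...]. A call has 1 to 8 rows; each row is the pose to reach, as a shift and turn from the pose measured when the call began; what a row does not reach only later rows make up. A row lasts 1/10 s, in which the tool goes at most 50 mm and 8.59 degrees, less where a joint would pass 70% of its speed; a pose out of reach is approached as far as the arm can. A call with a gripper value outside its range is refused whole. The fingers move at their own pace and stop on an object; FORCE is the grip in N (left out, the last holds). Time passes only in rows, so rows that repeat a pose let the fingers close. It gives the time, the measured TCP pose, the force and the opening at its end, in the units of the state.
- bot.observe(): the state, without advancing time (a new reading comes with each control period).
- eyes.grab_frame(name): name is "scene" or "top" or "wrist"; returns the picture (400x640x3 uint8, blue, green, red); there is no depth.
- eyes.camera_params(name): a dict with "fx", "fy", "cx", "cy" (pixels), "origin" and "attitude" of the camera in the world. Camera axes: x right, y up, looking along -z (the intrinsics and any distortion apply to the point x, -y, -z); pixel columns grow to the right and rows downward; lengths in m; the calibration is good to about 2 mm. A picture is of the moment at which its call begins: read the wrist's pose just before it. camera_params takes no time and is no camera call; for the wrist camera it gives the pose at the moment of the call.
- bot.job_done(): hands the job in, once; it reports no verdict.
The state is a dict: "clock": time; "qpos": joint angles; "qd": joint speeds; "joint_efforts": joint torques, N m; "position": TCP position; "tool_rot": TCP orientation; "force": force on the tool from outside, world axes, zero at the start; "moment": the same for the moment, N m; "grip_width": finger opening in m.
Only numpy, scipy, OpenCV 4.12 (cv2) and the standard library are available. Lean on these libraries where they do the work, as an engineer would, in place of code of your own. Each camera call takes 0.05 s, during which the arm holds its last target. There are 200 camera calls.

## Working session

There is one attempt and no reset: what is moved stays moved. The work goes in short steps, Python scripts to look and compute and a shell command to move; the robot and the scene stay as the last step left them, time stands still between calls to the robot, and variables do not carry over. Pictures are saved under pics/ and viewed, about 12 in all and at most 16, crops included, and the job is handed in when it is done.

```bash
mkdir -p pics
python3 - <<'E'
from workcell import bot, eyes
import cv2
s=bot.observe();print({k:s[k] for k in("clock","position","tool_rot","grip_width","force")})
for n in("top","scene"):
    cv2.imwrite(f"pics/{n}0.png",eyes.grab_frame(n));print(n,eyes.camera_params(n))
E
```

```text
{'clock': 0.0, 'position': array([ 0.17849478, -0.59861709,  0.23072199]), 'tool_rot': array([-3.14044971e+00,  5.92841537e-05,  2.89821394e-01]), 'grip_width': 0.08557039401270551, 'force': array([-0.15067963, -0.08534459, -0.02585077])}
top {'fx': 398.2980319702584, 'fy': 398.2980319702584, 'cx': 322.96246757312406, 'cy': 197.1001015705888, 'origin': array([ 0.31488876, -0.02355457,  1.08907191]), 'attitude': array([ 0.21172595,  0.00738963, -1.53207265])}
scene {'fx': 400.9204034983979, 'fy': 400.9204034983979, 'cx': 312.27351817485624, 'cy': 190.91303261314735, 'origin': array([1.0191579 , 0.30938368, 0.62166398]), 'attitude': array([ 0.82682073, -0.00486951,  2.13919381])}
```

View pics/top0.png

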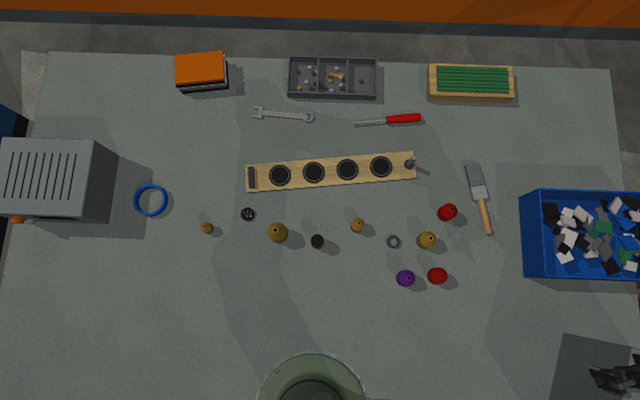

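View pics/scene0.png

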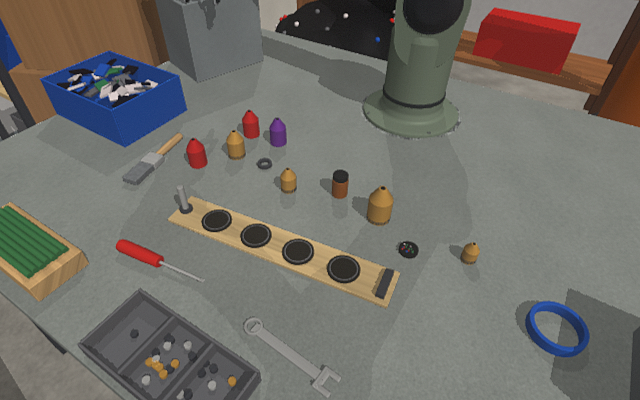

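The top view shows the post at the right end (410,163), next to pad 4. The pads are at about (280,175), (314,172), (347,169) and (381,167). The nozzles are S (207,228), XL (277,232), M (358,226) and L (427,240), and the jar is at (317,241). The scene view agrees.

```bash
cat > h.py <<'E'
import numpy as np, cv2
from scipy.spatial.transform import Rotation as R
from scipy.optimize import minimize
from workcell import bot, eyes
def proj(P,c):
    q=(np.atleast_2d(P)-c["origin"])@R.from_euler("xyz",c["attitude"]).as_matrix()
    return np.c_[c["cx"]+c["fx"]*q[:,0]/-q[:,2], c["cy"]+c["fy"]*q[:,1]/q[:,2]]
def ray(px,c,z):
    d=R.from_euler("xyz",c["attitude"]).apply([(px[0]-c["cx"])/c["fx"],-(px[1]-c["cy"])/c["fy"],-1])
    return c["origin"]+d*(z-c["origin"][2])/d[2]
DIM=dict(xl=(.05,.085,.056),l=(.043,.072,.048),m=(.036,.059,.039),s=(.029,.046,.030))
a=np.linspace(0,2*np.pi,40,endpoint=False)
def surf(x,y,z0,D,H,h):
    return np.concatenate([np.c_[x+r*np.cos(a),y+r*np.sin(a),0*a+z0+z] for r,z in((D/2,0),(D/2,h),(D*.12,H))])
def brass(img):
    v=cv2.cvtColor(img,cv2.COLOR_BGR2HSV)
    return cv2.inRange(v,(11,110,40),(28,255,255))
def fit(imgs,xy,z0,dim,S=4):
    masks=[]
    for im,c in imgs:
        u,v=proj([[*xy,z0+dim[1]/2]],c)[0].astype(int); w=24
        x0,y0=max(u-w,0),max(v-w,0)
        m=brass(im)[y0:y0+2*w,x0:x0+2*w]
        m=cv2.morphologyEx(m,cv2.MORPH_CLOSE,np.ones((3,3)))
        n,l,st,ce=cv2.connectedComponentsWithStats(m)
        if n<2: continue
        k=1+np.argmax(st[1:,4]); masks.append((cv2.resize((l==k)*1.,None,fx=S,fy=S)>.5,x0,y0,c))
    def cost(p):
        t=0
        for m,x0,y0,c in masks:
            q=(proj(surf(*p,z0,*dim),c)-[x0,y0]+.5)*S
            h=cv2.convexHull(np.round(q*16).astype(np.int32)); b=np.zeros(m.shape,np.uint8)
            cv2.fillConvexPoly(b,h,1,shift=4); b=b>0
            t+=1-(b&m).sum()/max((b|m).sum(),1)
        return t/len(masks)
    r=minimize(cost,xy,method="Nelder-Mead",options=dict(initial_simplex=np.array(xy)+[[0,0],[.01,0],[0,.01]],xatol=2e-4,fatol=1e-4))
    return r.x,r.fun
def pads(im,c,px):
    g=cv2.cvtColor(im,cv2.COLOR_BGR2GRAY);out=[]
    for u,v in px:
        w=18;p=brass(im)[v-w:v+w,u-w:u+w]
        m=cv2.inRange(g[v-w:v+w,u-w:u+w],0,60)
        n,l,st,ce=cv2.connectedComponentsWithStats(m); k=l[w,w]
        out.append(ray(ce[k]+[u-w,v-w],c,.012)); print(st[k],out[-1].round(4))
    return out
def get(): return [(eyes.grab_frame(n),eyes.camera_params(n)) for n in("top","scene")]
E
python3 - <<'E'
from h import *
I=[(cv2.imread(f"pics/{n}0.png"),eyes.camera_params(n)) for n in("top","scene")]
P=pads(*I[0],[(280,175),(314,172),(347,169),(381,167)])
print([np.linalg.norm(P[i]-P[i+1]).round(4) for i in range(3)])
for i,px in enumerate([(344,268),(297,251),(255,235),(216,220)]): print("scene",ray(px,I[1][1],.012).round(4))
for n,px in dict(s=(207,228),xl=(277,232),m=(358,226),l=(427,240)).items():
    g=ray(px,I[0][1],DIM[n][1]/2)[:2]
    for sel in(I,I[:1],I[1:]): print(n,*[q.round(4) for q in fit(sel,g,0,DIM[n])])
print("jar",ray((317,241),I[0][1],.05)[:2],"jar",ray((340,176),I[1][1],.058)[:2])
print("purple",ray((405,278),I[0][1],.04)[:2],"red",ray((437,276),I[0][1],.04)[:2],ray((447,212),I[0][1],.04)[:2])
print("ring",ray((394,241),I[0][1],0),"blk",ray((248,214),I[0][1],0))
E
```

```text
[  7   8  22  21 354] [0.605  0.1177 0.012 ]
[  7   8  22  21 344] [0.6168 0.0232 0.012 ]
[  8   8  21  21 346] [ 0.6287 -0.071   0.012 ]
[  7   7  22  21 351] [ 0.6404 -0.1651  0.012 ]
[np.float64(0.0953), np.float64(0.0949), np.float64(0.0948)]
scene [0.6056 0.1187 0.012 ]
scene [0.6197 0.0228 0.012 ]
scene [ 0.6316 -0.0708  0.012 ]
scene [ 0.6431 -0.1647  0.012 ]
s [0.4489 0.3059] 0.2305
s [0.4494 0.3091] 0.2404
s [0.4475 0.3054] 0.2151
xl [0.442  0.1105] 0.1108
xl [0.442  0.1115] 0.123
xl [0.4415 0.11  ] 0.0857
m [ 0.4711 -0.1025] 0.1659
m [ 0.4711 -0.1025] 0.1557
m [ 0.4698 -0.1039] 0.1688
l [ 0.438  -0.2864] 0.153
l [ 0.4379 -0.2851] 0.1501
l [ 0.436  -0.2877] 0.15
jar [0.42022693 0.00376688] jar [0.42881265 0.00679644]
purple [ 0.3346438 -0.2266531] red [ 0.34288614 -0.30901314] [ 0.51159444 -0.33916652]
ring [ 0.43327184 -0.20489226  0.        ] blk [0.49283597 0.19961216 0.        ]
```

```bash
python3 -m jog '[{"delta_pos":[300,300,0],"spin":1.1,"claw":0},{"delta_pos":[300,300,0],"spin":1.1,"claw":0},{"delta_pos":[300,300,0],"spin":1.1,"claw":0},{"delta_pos":[300,300,0],"spin":1.1,"claw":0},{"delta_pos":[300,300,0],"spin":1.1,"claw":0},{"delta_pos":[300,300,0],"spin":1.1,"claw":0},{"delta_pos":[300,300,0],"spin":1.1,"claw":0},{"delta_pos":[300,300,0],"spin":1.1,"claw":0}]' 70
```

```text
clock: 0.9
position: [0.4622, -0.3144, 0.2308]
tool_rot: [-3.14, -0.0, 1.395]
force: [0.8, -0.7, -0.1]
grip_width: 0.0851
```

```bash
python3 -m jog '[{"delta_pos":[-20,425,-60],"spin":0.3,"claw":0},{"delta_pos":[-20,425,-60],"spin":0.3,"claw":0},{"delta_pos":[-20,425,-60],"spin":0.3,"claw":0},{"delta_pos":[-20,425,-60],"spin":0.3,"claw":0},{"delta_pos":[-20,425,-60],"spin":0.3,"claw":0},{"delta_pos":[-20,425,-60],"spin":0.3,"claw":0},{"delta_pos":[-20,425,-60],"spin":0.3,"claw":0},{"delta_pos":[-20,425,-60],"spin":0.3,"claw":0}]'; python3 -m jog '[{"delta_pos":[0,0,0],"spin":0,"claw":0}]'
```

```text
clock: 1.7
position: [0.4431, 0.0815, 0.1749]
tool_rot: [-3.141, 0.0, 1.695]
force: [1.4, -0.0, -0.2]
grip_width: 0.0855
clock: 1.8
position: [0.4421, 0.0878, 0.1745]
tool_rot: [-3.14, -0.002, 1.703]
force: [-0.4, -1.6, -0.9]
grip_width: 0.0854
```

```bash
python3 -m jog '[{"delta_pos":[0,23,0],"spin":0,"claw":0},{"delta_pos":[0,23,0],"spin":0,"claw":0},{"delta_pos":[0,23,0],"spin":0,"claw":0}]'
python3 - <<'E'
from h import *
c=eyes.camera_params("wrist");f=eyes.grab_frame("wrist");print(c,bot.observe()["position"])
for n,p in dict(axis_top=(.442,.1105,.085),axis_foot=(.442,.1105,0)).items():
    q=proj([p],c)[0];print(n,q);cv2.circle(f,tuple(int(v) for v in q),3,(255,0,255),-1)
h=cv2.convexHull(proj(surf(.442,.1105,0,*DIM["xl"]),c).astype(np.int32));cv2.polylines(f,[h],True,(255,255,0),1)
cv2.imwrite("pics/w1.png",f)
E
```

```text
clock: 2.1
position: [0.442, 0.1108, 0.1743]
tool_rot: [-3.14, -0.002, 1.704]
force: [-0.2, -0.8, -0.1]
grip_width: 0.0855
{'fx': 305.00862876792297, 'fy': 305.00862876792297, 'cx': 320.80817863611037, 'cy': 197.49900687088862, 'origin': array([0.43146038, 0.18768028, 0.3158969 ]), 'attitude': array([-0.30559765,  0.0027237 ,  0.13338358])} [0.44202647 0.11016819 0.17435576]
axis_top [321.82324901 203.53231264]
axis_foot [321.78730976 178.00332247]
```

View pics/w1.png

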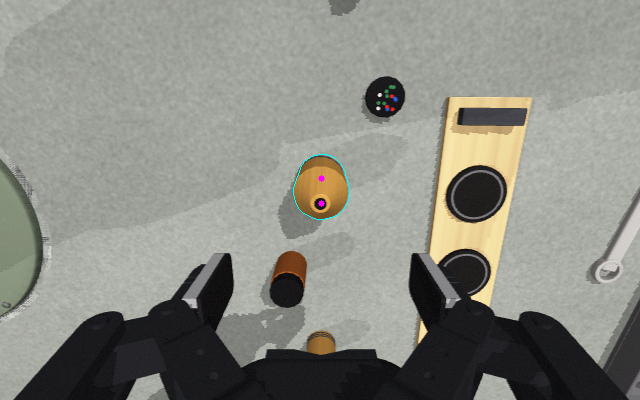

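The predicted outline and tip (321,203) lie exactly on the XL nozzle, so I'm descending and gripping.

```bash
python3 -m jog '[{"delta_pos":[0,0,-50],"spin":0,"claw":0},{"delta_pos":[0,0,-90],"spin":0,"claw":0},{"delta_pos":[0,0,-125],"spin":0,"claw":0},{"delta_pos":[0,0,-150],"spin":0,"claw":0},{"delta_pos":[0,0,-152],"spin":0,"claw":0},{"delta_pos":[0,0,-152],"spin":0,"claw":0},{"delta_pos":[0,0,-152],"spin":0,"claw":0.3}]'; python3 -m jog '[{"delta_pos":[0,0,0],"spin":0,"claw":0.7},{"delta_pos":[0,0,0],"spin":0,"claw":0.7},{"delta_pos":[0,0,0],"spin":0,"claw":0.7},{"delta_pos":[0,0,0],"spin":0,"claw":0.7},{"delta_pos":[0,0,0],"spin":0,"claw":0.7},{"delta_pos":[0,0,0],"spin":0,"claw":0.7},{"delta_pos":[0,0,0],"spin":0,"claw":0.7},{"delta_pos":[0,0,0],"spin":0,"claw":0.7}]' 70
```

```text
clock: 2.85
position: [0.4428, 0.1099, 0.0236]
tool_rot: [3.142, -0.002, 1.702]
force: [0.7, 0.1, -0.4]
grip_width: 0.0728
clock: 3.65
position: [0.4434, 0.1097, 0.0251]
tool_rot: [3.14, -0.001, 1.701]
force: [-6.0, -2.9, 28.1]
grip_width: 0.0485
```

```bash
python3 -m jog '[{"delta_pos":[0,0,30],"spin":0,"claw":0.7},{"delta_pos":[0,0,70],"spin":0,"claw":0.7},{"delta_pos":[0,0,110],"spin":0,"claw":0.7},{"delta_pos":[30,-40,125],"spin":0,"claw":0.7},{"delta_pos":[60,-80,125],"spin":0,"claw":0.7},{"delta_pos":[90,-120,125],"spin":0,"claw":0.7},{"delta_pos":[120,-160,125],"spin":0,"claw":0.7},{"delta_pos":[145,-200,125],"spin":0,"claw":0.7}]'
```

```text
clock: 4.45
position: [0.5892, -0.0924, 0.1507]
tool_rot: [3.139, -0.001, 1.701]
force: [1.3, 1.4, -5.2]
grip_width: 0.0475
```

```bash
python3 -m jog '[{"delta_pos":[25,-35,0],"spin":0,"claw":0.7},{"delta_pos":[52,-72,0],"spin":0,"claw":0.7},{"delta_pos":[52,-72,0],"spin":0,"claw":0.7},{"delta_pos":[52,-72,0],"spin":0,"claw":0.7},{"delta_pos":[52,-72,0],"spin":0,"claw":0.7}]'
python3 - <<'E'
from h import *
c=eyes.camera_params("wrist");f=eyes.grab_frame("wrist");print(bot.observe()["position"],bot.observe()["force"])
for x,y in((.605,.118),(.6175,.023),(.6296,-.0709),(.6412,-.165)):
    q=proj(np.c_[x+.031*np.cos(a),y+.031*np.sin(a),0*a+.012],c).astype(np.int32);cv2.polylines(f,[q],True,(255,0,255),1)
cv2.imwrite("pics/w2.png",f)
E
```

```text
clock: 4.95
position: [0.6407, -0.1636, 0.1508]
tool_rot: [3.139, -0.002, 1.702]
force: [0.1, 0.7, -5.4]
grip_width: 0.0477
[ 0.64083145 -0.16348084  0.15095849] [ 4.75461316e-01  4.10859103e-03 -5.40772838e+00]
```

View pics/w2.png

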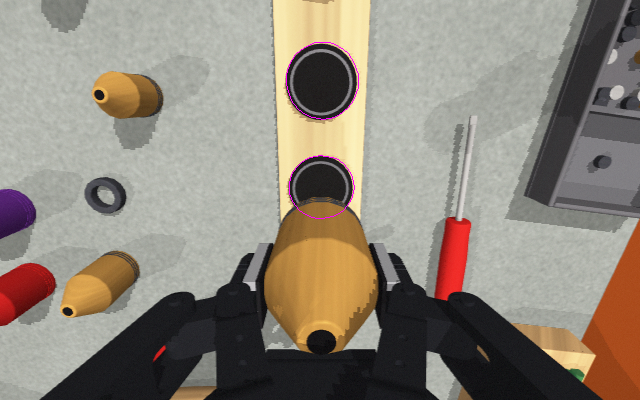

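The predicted pad circles match the pads at (321,81) and (321,187) to about a pixel, and the XL nozzle hangs straight in the grip. Next I'll lower it.

```bash
python3 -m jog '[{"delta_pos":[0,-1,-40],"spin":0,"claw":0.7},{"delta_pos":[0,-1,-75],"spin":0,"claw":0.7},{"delta_pos":[0,-1,-100],"spin":0,"claw":0.7},{"delta_pos":[0,-1,-108],"spin":0,"claw":0.7},{"delta_pos":[0,-1,-111],"spin":0,"claw":0.7},{"delta_pos":[0,-1,-112],"spin":0,"claw":0.7},{"delta_pos":[0,-1,-113],"spin":0,"claw":0.7},{"delta_pos":[0,-1,-113],"spin":0,"claw":0.7}]'
```

```text
clock: 5.8
position: [0.6413, -0.1646, 0.039]
tool_rot: [3.138, -0.001, 1.702]
force: [0.9, 0.0, -5.0]
grip_width: 0.0478
```

Not yet touching, so I'll go down in small steps.

```bash
python3 -m jog '[{"delta_pos":[0,0,-1],"spin":0,"claw":0.7},{"delta_pos":[0,0,-2],"spin":0,"claw":0.7},{"delta_pos":[0,0,-2],"spin":0,"claw":0.7}]'; python3 -m jog '[{"delta_pos":[0,0,-1],"spin":0,"claw":0.7},{"delta_pos":[0,0,-2],"spin":0,"claw":0.7}]'
```

```text
clock: 6.1
position: [0.6416, -0.1648, 0.0374]
tool_rot: [3.137, -0.001, 1.702]
force: [0.6, -0.9, -1.4]
grip_width: 0.0478
clock: 6.3
position: [0.6418, -0.1648, 0.0372]
tool_rot: [3.137, 0.0, 1.702]
force: [-16.5, 1.8, 39.7]
grip_width: 0.0479
```

```bash
python3 -m jog '[{"delta_pos":[-0.5,0,0.5],"spin":0,"claw":0.7},{"delta_pos":[-0.5,0,0.5],"spin":0,"claw":0.35},{"delta_pos":[-0.5,0,0.5],"spin":0,"claw":0.2},{"delta_pos":[-0.5,0,0.5],"spin":0,"claw":0},{"delta_pos":[-0.5,0,0.5],"spin":0,"claw":0},{"delta_pos":[-0.5,0,0.5],"spin":0,"claw":0}]'; python3 -m jog '[{"delta_pos":[0,0,10],"spin":0,"claw":0},{"delta_pos":[0,0,30],"spin":0,"claw":0},{"delta_pos":[0,0,60],"spin":0,"claw":0},{"delta_pos":[0,0,100],"spin":0,"claw":0},{"delta_pos":[0,0,130],"spin":0,"claw":0}]'
python3 - <<'E'
from h import *
I=get()
for sel in(I,I[:1],I[1:]): print(fit(sel,[.641,-.165],.012,DIM["xl"]), fit(sel,[.438,-.286],0,DIM["l"]))
E
```

```text
clock: 6.9
position: [0.6413, -0.1648, 0.0376]
tool_rot: [3.137, -0.0, 1.702]
force: [0.5, 0.1, 0.9]
grip_width: 0.0856
clock: 7.4
position: [0.6417, -0.1647, 0.1706]
tool_rot: [3.135, 0.0, 1.702]
force: [0.3, 0.1, -0.0]
grip_width: 0.0851
(array([ 0.64328899, -0.16330638]), np.float64(0.1498719569616776)) (array([ 0.43738316, -0.28591505]), np.float64(0.3633138854053093))
(array([ 0.64321212, -0.16207317]), np.float64(0.18719211822660098)) (array([ 0.44097668, -0.27312189]), np.float64(0.5884665792922674))
(array([ 0.64131509, -0.16535675]), np.float64(0.09431200334588041)) (array([ 0.43628021, -0.28754179]), np.float64(0.12734949605012258))
```

XL is placed within about 2 mm. Next is L.

```bash
python3 -m jog '[{"delta_pos":[-204,-122,0],"spin":0,"claw":0},{"delta_pos":[-204,-122,0],"spin":0,"claw":0},{"delta_pos":[-204,-122,0],"spin":0,"claw":0},{"delta_pos":[-204,-122,0],"spin":0,"claw":0},{"delta_pos":[-204,-122,0],"spin":0,"claw":0},{"delta_pos":[-204,-122,0],"spin":0,"claw":0},{"delta_pos":[-204,-122,0],"spin":0,"claw":0},{"delta_pos":[-204,-122,0],"spin":0,"claw":0}]'
python3 - <<'E'
from h import *
c=eyes.camera_params("wrist");f=eyes.grab_frame("wrist");print(bot.observe()["position"])
print(fit([(f,c)],[.4375,-.2865],0,DIM["l"]))
h=cv2.convexHull(proj(surf(.4375,-.2865,0,*DIM["l"]),c).astype(np.int32));cv2.polylines(f,[h],True,(255,255,0),1)
cv2.imwrite("pics/w3.png",f)
E
```

```text
clock: 8.3
position: [0.4401, -0.2863, 0.173]
tool_rot: [3.13, 0.002, 1.703]
force: [0.4, 0.6, 0.4]
grip_width: 0.0856
[ 0.44020135 -0.28614731  0.17286368]
(array([ 0.43524731, -0.28520637]), np.float64(0.07021831215379604))
```

View pics/w3.png

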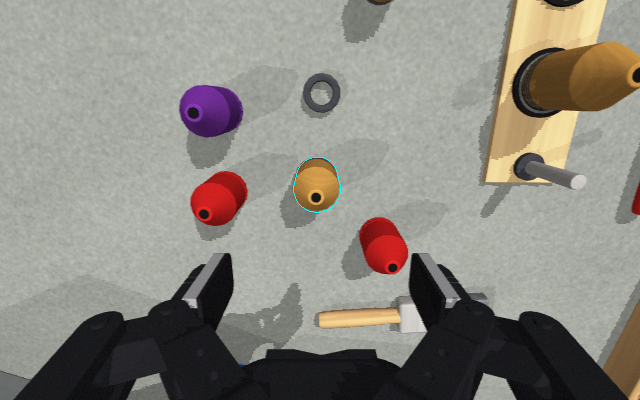

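```bash
python3 -m jog '[{"delta_pos":[-3,0,-45],"spin":0,"claw":0.15},{"delta_pos":[-3,0,-90],"spin":0,"claw":0.15},{"delta_pos":[-3,0,-125],"spin":0,"claw":0.15},{"delta_pos":[-3,0,-150],"spin":0,"claw":0.15},{"delta_pos":[-3,0,-159],"spin":0,"claw":0.15},{"delta_pos":[-3,0,-159],"spin":0,"claw":0.15},{"delta_pos":[-3,0,-159],"spin":0,"claw":0.15}]'; python3 -m jog '[{"delta_pos":[0,0,0],"spin":0,"claw":0.7},{"delta_pos":[0,0,0],"spin":0,"claw":0.7},{"delta_pos":[0,0,0],"spin":0,"claw":0.7},{"delta_pos":[0,0,0],"spin":0,"claw":0.7},{"delta_pos":[0,0,0],"spin":0,"claw":0.7},{"delta_pos":[0,0,0],"spin":0,"claw":0.7},{"delta_pos":[0,0,0],"spin":0,"claw":0.7},{"delta_pos":[0,0,0],"spin":0,"claw":0.7}]' 60; python3 -m jog '[{"delta_pos":[0,0,30],"spin":0,"claw":0.7},{"delta_pos":[0,0,70],"spin":0,"claw":0.7},{"delta_pos":[0,0,110],"spin":0,"claw":0.7},{"delta_pos":[0,0,140],"spin":0,"claw":0.7},{"delta_pos":[0,0,140],"spin":0,"claw":0.7}]'
```

```text
clock: 9.05
position: [0.4381, -0.2861, 0.0148]
tool_rot: [3.129, 0.003, 1.704]
force: [-0.3, -0.4, 0.1]
grip_width: 0.0725
clock: 9.85
position: [0.4386, -0.2866, 0.0162]
tool_rot: [3.128, 0.004, 1.704]
force: [-2.4, 2.1, 18.0]
grip_width: 0.0414
clock: 10.35
position: [0.44, -0.2876, 0.1603]
tool_rot: [3.124, 0.008, 1.703]
force: [-0.2, 0.4, -2.5]
grip_width: 0.0411
```

```bash
python3 -m jog '[{"delta_pos":[30,35,0],"spin":0,"claw":0.7},{"delta_pos":[62,70,0],"spin":0,"claw":0.7},{"delta_pos":[95,108,0],"spin":0,"claw":0.7},{"delta_pos":[127,145,0],"spin":0,"claw":0.7},{"delta_pos":[160,182,0],"spin":0,"claw":0.7},{"delta_pos":[190,216,0],"spin":0,"claw":0.7},{"delta_pos":[190,216,0],"spin":0,"claw":0.7},{"delta_pos":[190,216,0],"spin":0,"claw":0.7}]'
```

```text
clock: 11.15
position: [0.6298, -0.0705, 0.1593]
tool_rot: [3.125, 0.008, 1.705]
force: [0.2, -0.8, -4.0]
grip_width: 0.0416
```

```bash
python3 -m jog '[{"delta_pos":[0,0,-40],"spin":0,"claw":0.7},{"delta_pos":[0,0,-80],"spin":0,"claw":0.7},{"delta_pos":[0,0,-110],"spin":0,"claw":0.7},{"delta_pos":[0,0,-124],"spin":0,"claw":0.7},{"delta_pos":[0,0,-129],"spin":0,"claw":0.7},{"delta_pos":[0,0,-129],"spin":0,"claw":0.7},{"delta_pos":[0,0,-129],"spin":0,"claw":0.7}]';python3 -m jog '[{"delta_pos":[0,0,-1],"spin":0,"claw":0.7},{"delta_pos":[0,0,-2],"spin":0,"claw":0.7},{"delta_pos":[0,0,-2],"spin":0,"claw":0.7}]'
```

```text
clock: 11.85
position: [0.6306, -0.0708, 0.0318]
tool_rot: [3.123, 0.009, 1.705]
force: [0.1, 0.9, -3.1]
grip_width: 0.0412
clock: 12.15
position: [0.6308, -0.0709, 0.0302]
tool_rot: [3.123, 0.009, 1.704]
force: [0.2, -0.2, -2.6]
grip_width: 0.0413
```

```bash
python3 -m jog '[{"delta_pos":[-1,0,-1],"spin":0,"claw":0.7},{"delta_pos":[-1,0,-2],"spin":0,"claw":0.7},{"delta_pos":[-1,0,-2],"spin":0,"claw":0.7}]'
```

```text
clock: 12.45
position: [0.6298, -0.071, 0.0285]
tool_rot: [3.123, 0.009, 1.704]
force: [-2.3, -1.0, 3.8]
grip_width: 0.0413
```

```bash
python3 -m jog '[{"delta_pos":[0,0,0],"spin":0,"claw":0.45},{"delta_pos":[0,0,0],"spin":0,"claw":0.3},{"delta_pos":[0,0,0],"spin":0,"claw":0.1},{"delta_pos":[0,0,0],"spin":0,"claw":0.1},{"delta_pos":[0,0,0],"spin":0,"claw":0.1}]'; python3 -m jog '[{"delta_pos":[0,0,10],"spin":0,"claw":0.1},{"delta_pos":[0,0,35],"spin":0,"claw":0.1},{"delta_pos":[0,0,75],"spin":0,"claw":0.1},{"delta_pos":[0,0,115],"spin":0,"claw":0.1},{"delta_pos":[-40,-8,140],"spin":0,"claw":0.1},{"delta_pos":[-80,-16,140],"spin":0,"claw":0.1},{"delta_pos":[-120,-24,140],"spin":0,"claw":0.1},{"delta_pos":[-159,-32,140],"spin":0,"claw":0.1}]'
python3 - <<'E'
from h import *
c=eyes.camera_params("wrist");f=eyes.grab_frame("wrist");print(bot.observe()["position"])
print(fit([(f,c)],[.471,-.103],0,DIM["m"]))
I=get()
for sel in(I[:1],I[1:]): print(fit(sel,[.6296,-.071],.012,DIM["l"]), fit(sel,[.471,-.103],0,DIM["m"]))
E
```

```text
clock: 12.95
position: [0.6298, -0.0709, 0.0285]
tool_rot: [3.123, 0.009, 1.704]
force: [0.2, -0.3, -0.4]
grip_width: 0.0767
clock: 13.75
position: [0.4692, -0.1032, 0.1693]
tool_rot: [3.122, 0.01, 1.704]
force: [0.6, -0.3, 0.1]
grip_width: 0.0771
[ 0.46326986 -0.10488462  0.16862868]
(array([ 0.46912402, -0.10279077]), np.float64(0.1277838787612563))Traceback (most recent call last):
  File "<stdin>", line 5, in <module>
  File "h.py", line 36, in fit
    r=minimize(cost,xy,method="Nelder-Mead",options=dict(initial_simplex=np.array(xy)+[[0,0],[.01,0],[0,.01]],xatol=2e-4,fatol=1e-4))
    res = _minimize_neldermead(fun, x0, args, callback, bounds=bounds,
                               **options)
    fsim[k] = func(sim[k])
              ~~~~^^^^^^^^
    fx = function(np.copy(x), *(wrapper_args + args))
  File "h.py", line 35, in cost
    return t/len(masks)
           ~^~~~~~~~~~~
ZeroDivisionError: division by zero
```

```bash
python3 -m jog '[{"delta_pos":[0,0,0],"spin":0,"claw":0.2}]';python3 - <<'E'
from h import *
s=eyes.grab_frame("scene");c=eyes.camera_params("scene")
print(bot.observe()["position"],fit([(s,c)],[.6296,-.071],.012,DIM["l"]))
E
```

```text
clock: 14.0
position: [0.4701, -0.1039, 0.1702]
tool_rot: [3.121, 0.011, 1.703]
force: [1.2, 0.5, -0.2]
grip_width: 0.0687
[ 0.47009648 -0.10383364  0.17013002] (array([ 0.62985849, -0.07068995]), np.float64(0.08359981726815902))
```

```bash
python3 -m jog '[{"delta_pos":[0,1,-45],"spin":0,"claw":0.2},{"delta_pos":[0,1,-90],"spin":0,"claw":0.2},{"delta_pos":[0,1,-130],"spin":0,"claw":0.2},{"delta_pos":[0,1,-154],"spin":0,"claw":0.2},{"delta_pos":[0,1,-162],"spin":0,"claw":0.2},{"delta_pos":[0,1,-162],"spin":0,"claw":0.2},{"delta_pos":[0,1,-162],"spin":0,"claw":0.2}]'; python3 -m jog '[{"delta_pos":[0,0,0],"spin":0,"claw":0.8},{"delta_pos":[0,0,0],"spin":0,"claw":0.8},{"delta_pos":[0,0,0],"spin":0,"claw":0.8},{"delta_pos":[0,0,0],"spin":0,"claw":0.8},{"delta_pos":[0,0,0],"spin":0,"claw":0.8},{"delta_pos":[0,0,0],"spin":0,"claw":0.8},{"delta_pos":[0,0,0],"spin":0,"claw":0.8},{"delta_pos":[0,0,0],"spin":0,"claw":0.8}]' 50; python3 -m jog '[{"delta_pos":[0,0,30],"spin":0,"claw":0.8},{"delta_pos":[0,0,70],"spin":0,"claw":0.8},{"delta_pos":[0,0,110],"spin":0,"claw":0.8},{"delta_pos":[0,0,140],"spin":0,"claw":0.8},{"delta_pos":[0,0,140],"spin":0,"claw":0.8}]'
```

```text
clock: 14.75
position: [0.471, -0.1027, 0.0091]
tool_rot: [3.12, 0.011, 1.703]
force: [1.9, 0.1, 0.8]
grip_width: 0.0686
clock: 15.55
position: [0.4716, -0.103, 0.0103]
tool_rot: [3.119, 0.012, 1.703]
force: [-2.7, -0.3, 19.6]
grip_width: 0.0347
clock: 16.05
position: [0.4732, -0.1036, 0.154]
tool_rot: [3.113, 0.015, 1.702]
force: [0.1, -0.2, -3.2]
grip_width: 0.0342
```

```bash
python3 -m jog '[{"delta_pos":[30,26,0],"spin":0,"claw":0.8},{"delta_pos":[60,52,0],"spin":0,"claw":0.8},{"delta_pos":[90,78,0],"spin":0,"claw":0.8},{"delta_pos":[120,104,0],"spin":0,"claw":0.8},{"delta_pos":[144,126,0],"spin":0,"claw":0.8},{"delta_pos":[144,126,0],"spin":0,"claw":0.8},{"delta_pos":[144,126,0],"spin":0,"claw":0.8}]';python3 -m jog '[{"delta_pos":[0,0,-40],"spin":0,"claw":0.8},{"delta_pos":[0,0,-80],"spin":0,"claw":0.8},{"delta_pos":[0,0,-110],"spin":0,"claw":0.8},{"delta_pos":[0,0,-124],"spin":0,"claw":0.8},{"delta_pos":[0,0,-128],"spin":0,"claw":0.8},{"delta_pos":[0,0,-128],"spin":0,"claw":0.8},{"delta_pos":[0,0,-128],"spin":0,"claw":0.8}]'
```

```text
clock: 16.75
position: [0.6168, 0.0228, 0.153]
tool_rot: [3.115, 0.015, 1.703]
force: [-0.2, -0.8, -2.2]
grip_width: 0.0344
clock: 17.45
position: [0.6175, 0.0227, 0.0265]
tool_rot: [3.113, 0.015, 1.703]
force: [0.4, 0.9, -2.1]
grip_width: 0.0345
```

Contact expected near z = 0.0225.

```bash
python3 -m jog '[{"delta_pos":[0,0,-1],"spin":0,"claw":0.8},{"delta_pos":[0,0,-3],"spin":0,"claw":0.8},{"delta_pos":[0,0,-3],"spin":0,"claw":0.8}]';python3 -m jog '[{"delta_pos":[0,0,-1],"spin":0,"claw":0.8},{"delta_pos":[0,0,-1],"spin":0,"claw":0.8}]'
```

```text
clock: 17.75
position: [0.6177, 0.0226, 0.0238]
tool_rot: [3.112, 0.015, 1.703]
force: [0.2, -0.4, -2.6]
grip_width: 0.0344
clock: 17.95
position: [0.6177, 0.0226, 0.0227]
tool_rot: [3.112, 0.015, 1.703]
force: [-0.1, 0.7, -2.4]
grip_width: 0.0341
```

```bash
python3 -m jog '[{"delta_pos":[0,0,-1],"spin":0,"claw":0.8},{"delta_pos":[0,0,-1],"spin":0,"claw":0.8}]'; python3 -m jog '[{"delta_pos":[0,0,0],"spin":0,"claw":0.5},{"delta_pos":[0,0,0],"spin":0,"claw":0.35},{"delta_pos":[0,0,0],"spin":0,"claw":0.1},{"delta_pos":[0,0,0],"spin":0,"claw":0.1},{"delta_pos":[0,0,0],"spin":0,"claw":0.1}]'; python3 -m jog '[{"delta_pos":[0,0,10],"spin":0,"claw":0.1},{"delta_pos":[0,0,35],"spin":0,"claw":0.1},{"delta_pos":[0,0,75],"spin":0,"claw":0.1},{"delta_pos":[0,0,115],"spin":0,"claw":0.1},{"delta_pos":[-25,40,140],"spin":0,"claw":0.1},{"delta_pos":[-50,80,140],"spin":0,"claw":0.1},{"delta_pos":[-75,120,140],"spin":0,"claw":0.1},{"delta_pos":[-100,160,140],"spin":0,"claw":0.1}]'
```

```text
clock: 18.15
position: [0.6178, 0.0226, 0.0225]
tool_rot: [3.112, 0.016, 1.703]
force: [-3.8, -1.2, 12.7]
grip_width: 0.0342
clock: 18.65
position: [0.6178, 0.0226, 0.0224]
tool_rot: [3.112, 0.015, 1.703]
force: [0.1, 0.9, -0.2]
grip_width: 0.0766
clock: 19.45
position: [0.5167, 0.1839, 0.1635]
tool_rot: [3.111, 0.015, 1.702]
force: [1.4, 0.1, 0.1]
grip_width: 0.0767
```

```bash
python3 -m jog '[{"delta_pos":[-25,42,0],"spin":0,"claw":0.2},{"delta_pos":[-50,85,0],"spin":0,"claw":0.2},{"delta_pos":[-69,122,0],"spin":0,"claw":0.2},{"delta_pos":[-69,122,0],"spin":0,"claw":0.2},{"delta_pos":[-69,122,0],"spin":0,"claw":0.2}]'
python3 - <<'E'
from h import *
c=eyes.camera_params("wrist");f=eyes.grab_frame("wrist");print(bot.observe()["position"])
p,e=fit([(f,c)],[.448,.3065],0,DIM["s"]);print(p,e)
s=eyes.grab_frame("scene");k=eyes.camera_params("scene")
print(fit([(s,k)],[.6175,.023],.012,DIM["m"]),fit([(s,k)],[.448,.3065],0,DIM["s"]))
h=cv2.convexHull(proj(surf(*p,0,*DIM["s"]),c).astype(np.int32));cv2.polylines(f,[h],True,(255,255,0),1)
cv2.imwrite("pics/w4.png",f)
E
```

```text
clock: 19.95
position: [0.4473, 0.3066, 0.164]
tool_rot: [3.11, 0.015, 1.704]
force: [0.9, 0.0, -0.4]
grip_width: 0.0684
[0.4479619  0.30543354 0.16381593]
[0.44707748 0.30520865] 0.15279384741033142
(array([0.61852867, 0.0220626 ]), np.float64(0.10878980891719747)) (array([0.44774253, 0.30498609]), np.float64(0.20695425808850876))
```

View pics/w4.png

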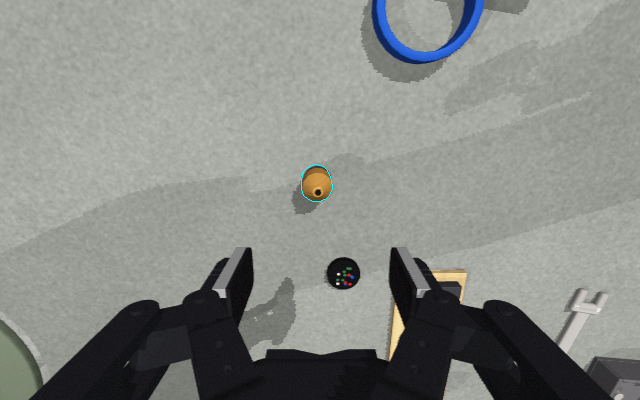

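The S nozzle's fitted outline sits on it at (317,183), and nothing is near the fingers. Grasping.

```bash
python3 -m jog '[{"delta_pos":[0,0,-45],"spin":0,"claw":0.25},{"delta_pos":[0,0,-90],"spin":0,"claw":0.25},{"delta_pos":[0,0,-130],"spin":0,"claw":0.25},{"delta_pos":[0,0,-151],"spin":0,"claw":0.25},{"delta_pos":[0,0,-159],"spin":0,"claw":0.25},{"delta_pos":[0,0,-159],"spin":0,"claw":0.25},{"delta_pos":[0,0,-159],"spin":0,"claw":0.25}]'; python3 -m jog '[{"delta_pos":[0,0,0],"spin":0,"claw":0.85},{"delta_pos":[0,0,0],"spin":0,"claw":0.85},{"delta_pos":[0,0,0],"spin":0,"claw":0.85},{"delta_pos":[0,0,0],"spin":0,"claw":0.85},{"delta_pos":[0,0,0],"spin":0,"claw":0.85},{"delta_pos":[0,0,0],"spin":0,"claw":0.85},{"delta_pos":[0,0,0],"spin":0,"claw":0.85},{"delta_pos":[0,0,0],"spin":0,"claw":0.85}]' 40; python3 -m jog '[{"delta_pos":[0,0,30],"spin":0,"claw":0.85},{"delta_pos":[0,0,70],"spin":0,"claw":0.85},{"delta_pos":[0,0,110],"spin":0,"claw":0.85},{"delta_pos":[0,0,140],"spin":0,"claw":0.85},{"delta_pos":[0,0,140],"spin":0,"claw":0.85}]'
```

```text
clock: 20.75
position: [0.4492, 0.3048, 0.0059]
tool_rot: [3.109, 0.015, 1.7]
force: [-0.2, -0.3, 0.3]
grip_width: 0.0643
clock: 21.55
position: [0.4497, 0.305, 0.0069]
tool_rot: [3.108, 0.015, 1.7]
force: [-1.4, -2.1, 13.4]
grip_width: 0.0276
clock: 22.05
position: [0.4512, 0.3061, 0.151]
tool_rot: [3.102, 0.013, 1.699]
force: [0.5, 0.5, -0.7]
grip_width: 0.0274
```

```bash
python3 -m jog '[{"delta_pos":[30,-36,0],"spin":0,"claw":0.85},{"delta_pos":[60,-73,0],"spin":0,"claw":0.85},{"delta_pos":[90,-110,0],"spin":0,"claw":0.85},{"delta_pos":[122,-149,0],"spin":0,"claw":0.85},{"delta_pos":[154,-188,0],"spin":0,"claw":0.85},{"delta_pos":[154,-188,0],"spin":0,"claw":0.85},{"delta_pos":[154,-188,0],"spin":0,"claw":0.85}]';python3 -m jog '[{"delta_pos":[0,0,-40],"spin":0,"claw":0.85},{"delta_pos":[0,0,-80],"spin":0,"claw":0.85},{"delta_pos":[0,0,-110],"spin":0,"claw":0.85},{"delta_pos":[0,0,-124],"spin":0,"claw":0.85},{"delta_pos":[0,0,-128],"spin":0,"claw":0.85},{"delta_pos":[0,0,-128],"spin":0,"claw":0.85},{"delta_pos":[0,0,-128],"spin":0,"claw":0.85}]'
```

```text
clock: 22.75
position: [0.6053, 0.1168, 0.1502]
tool_rot: [3.103, 0.013, 1.697]
force: [-0.1, 0.7, -0.7]
grip_width: 0.0276
clock: 23.45
position: [0.606, 0.1172, 0.0237]
tool_rot: [3.101, 0.013, 1.697]
force: [0.3, -0.1, -0.7]
grip_width: 0.0275
```

```bash
python3 -m jog '[{"delta_pos":[-1,0,-2],"spin":0,"claw":0.85},{"delta_pos":[-1,0,-4],"spin":0,"claw":0.85},{"delta_pos":[-1,0,-4],"spin":0,"claw":0.85}]';python3 -m jog '[{"delta_pos":[0,0,-1],"spin":0,"claw":0.85},{"delta_pos":[0,0,-1],"spin":0,"claw":0.85}]'
```

```text
clock: 23.75
position: [0.6051, 0.1172, 0.0199]
tool_rot: [3.101, 0.013, 1.697]
force: [0.7, 0.9, -0.9]
grip_width: 0.0274
clock: 23.95
position: [0.6052, 0.1172, 0.0192]
tool_rot: [3.101, 0.013, 1.697]
force: [-1.1, -0.7, 3.7]
grip_width: 0.0276
```

Contact. I'll release, retreat and move clear.

```bash
python3 -m jog '[{"delta_pos":[0,0,0],"spin":0,"claw":0.6},{"delta_pos":[0,0,0],"spin":0,"claw":0.4},{"delta_pos":[0,0,0],"spin":0,"claw":0.1},{"delta_pos":[0,0,0],"spin":0,"claw":0.1},{"delta_pos":[0,0,0],"spin":0,"claw":0.1}]'; python3 -m jog '[{"delta_pos":[0,0,10],"spin":0,"claw":0.1},{"delta_pos":[0,0,35],"spin":0,"claw":0.1},{"delta_pos":[0,0,75],"spin":0,"claw":0.1},{"delta_pos":[0,0,115],"spin":0,"claw":0.1},{"delta_pos":[0,0,160],"spin":0,"claw":0.1},{"delta_pos":[-25,40,180],"spin":0,"claw":0.1},{"delta_pos":[-50,80,180],"spin":0,"claw":0.1},{"delta_pos":[-75,120,180],"spin":0,"claw":0.1}]';  python3 -m jog '[{"delta_pos":[-25,45,0],"spin":0,"claw":0.1},{"delta_pos":[-60,90,0],"spin":0,"claw":0.1},{"delta_pos":[-90,130,0],"spin":0,"claw":0.1},{"delta_pos":[-110,170,0],"spin":0,"claw":0.1},{"delta_pos":[-110,170,0],"spin":0,"claw":0.1},{"delta_pos":[-110,170,0],"spin":0,"claw":0.1}]'
python3 - <<'E'
from h import *
I=get()
T=dict(s=(.605,.118),m=(.6175,.023),l=(.6296,-.0709),xl=(.6412,-.165))
for n,p in T.items():
    for i in I:
        try: q,e=fit([i],p,.012,DIM[n]);print(n,((q-p)*1e3).round(1),round(e,3))
        except ZeroDivisionError: print(n,"hidden")
t=cv2.resize(I[0][0][120:290,180:480],None,fx=2,fy=2);s=I[1][0][60:310,130:530]
s=cv2.resize(s,(600,375));t=cv2.resize(t,(600,340))[:220]
cv2.imwrite("pics/end.png",np.vstack([t,s]))
E
```

```text
clock: 24.45
position: [0.6052, 0.1172, 0.0191]
tool_rot: [3.101, 0.013, 1.697]
force: [-0.5, -0.1, 0.2]
grip_width: 0.0769
clock: 25.25
position: [0.5294, 0.2385, 0.2008]
tool_rot: [3.099, 0.012, 1.696]
force: [1.2, 0.1, 0.6]
grip_width: 0.0767
clock: 25.85
position: [0.4182, 0.4098, 0.2014]
tool_rot: [3.099, 0.012, 1.699]
force: [1.8, 0.1, -0.0]
grip_width: 0.077
s [4.4 2. ] 0.331
s [-0.6 -0.7] 0.152
m [4.2 1.9] 0.109
m [ 1.1 -0.8] 0.098
l [2.3 1.5] 0.092
l [0.6 0.5] 0.094
xl [3.  1.3] 0.154
xl [0.6 0.3] 0.088
```

View pics/end.png

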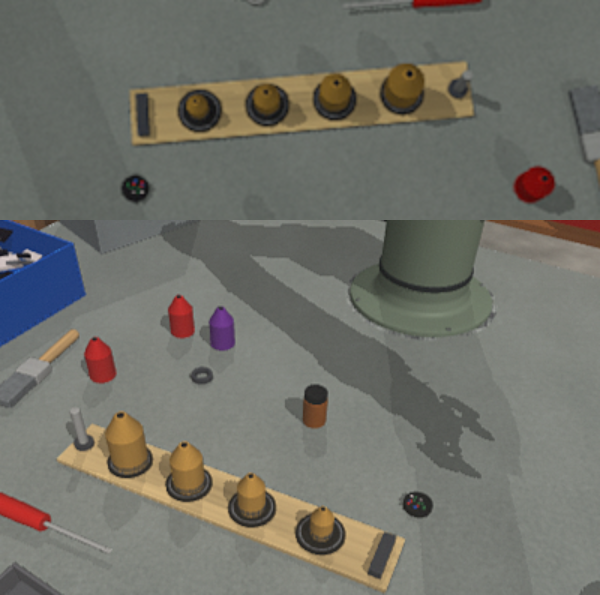

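All four nozzles stand upright and centred in the right order, with XL next to the post. The jar is upright and the look-alikes are where they were. Handing in.

```bash
python3 -c "
from workcell import bot
print(bot.job_done())"
```

```text
the job is handed in; nothing more can be done
None
```

The four nozzles stand upright on the pads in size order, with the largest next to the post (pad 4) and the smallest on pad 1. I handed the job in at about 26 s of the 109 s allowed; no verdict came back.

- **Placement:** in the last check, the scene camera put every nozzle within about 1.5 mm of its pad centre. The top camera read 3–5 mm off. Both are inside the 12 mm limit. The top camera's fit for the smallest nozzle was poor (fit error 0.33), so I put less weight on that reading.
- **Surroundings:** the final pictures show the amber jar upright, the red and purple look-alikes where they were, and the gripper clear of everything.
- **Forces:** the highest wrist force I saw was about 43 N, briefly, while setting the largest nozzle on its pad. The wrist limit is 120 N.

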